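Twist the top grit pot off the stack and stand it on the scale

TASK

In the bottle-glass workshop, take the upper grit pot off the nested stack of two: its two ears sit under the hooks of the pot below, so twist it about a quarter turn (either way) as you lift, and leave the lower pot in its stand. Then set it down gently, upright, in the middle of the bench scale's round pan and let go.

Things in the scene. Friction and masses are not known exactly. Their poses are not given: they have to be found in the camera images.
- top_pot_grip (a point): Upper of two identical nested grey plastic pots, 115 mm tall, 120 g. Point: on its axis 85 mm above the underside, 30 mm below the open rim; z up. There the round collar is 60 mm across (from 45 mm up to the rim). Hooks outside the rim on its own +x and -x sides stick out to 46.5 mm from the axis and 11 mm above the rim: grip at this point across its own y axis. A pot standing alone is not wanted.
- lower_pot_grip (a point): Lower pot, same shape and point, x axis along its hooks. The upper pot's 45 mm long foot sits in it, and its hooks reach over two ears of the upper pot (2 mm of play): a straight pull brings it along. Turned 35 to 145 degrees either way, the upper pot lifts out. Its hooks end 41 mm above this point (29 mm below the upper pot's point), so fingers level with that point pass over them.
- stand: Fixed round dark steel stand, 120 mm across, 10 mm thick, under the stack; origin at the centre of its underside, on the bench. The lower pot stands loose on it, kept from turning by four 58 mm high pins beside its ears, and is to stay there.
- pan (a point): Centre of the top face of the bench scale's round steel pan, 120 mm across, 55 mm above the bench; z up. The scale is a fixed white box, 130 mm square, with a low display ledge on its -x side. (A square steel plate on a wooden block, about as big, is not it.) A pot standing on the pan has its named point 85 mm above this.
There are look-alikes about, which are no part of the job. Leave any pink or purple look-alike of the part that bears lower_pot_grip alone. What is shaped like the part that bears pan but purple is not meant.

How it is judged:
By the outcome, as a careful person would: the job done as asked, in the order asked, and still so for the second after the job is handed in, with the robot touching nothing.
It also fails if it takes over 40 s, if anything falls off the work surface, if the arm or the gripper's body presses on something with over 40 N, if the wrist force passes 120 N, or if a joint passes its speed limit or range.

ROBOT

A 6-joint arm with a two-finger parallel gripper is mounted at the origin on the work surface. World frame = base frame: x ahead of the robot, y to its left, z up, the work surface at z = 0. Lengths are in m, angles in rad, forces in N, time in s.
With the tool pointing down it reaches from about 0.325 to 0.9 m from the base axis. Payload 3.5 kg.
Tool frame: the origin (TCP) lies at the very end of the fingers, on their centre line; the grasp point (between the pads) lies 19 mm behind it; z points along the fingers, y is the line along which they close (so a half turn about z gives the same grasp; the last joint's range is limited). The gripper opens to 85 mm and grips with 20 to 120 N. Pads are 22 mm wide; open, the fingers measure 114 mm over their backs; the gripper's body (76 mm by 85 mm) begins 54 mm behind the grasp point. The pads swing forward as they close: fully open they stand 13 mm farther back than shut.
Start: joints at [1.106, 0.276, -0.026, 1.268, 0, 1.467], TCP at [0.221, 0.585, 0.231] pointing down, gripper open.
Joint ranges: [-3.12, 3.12], [-0.85, 1.88], [-1.08, 1.24], [-1.95, 2.15], [-1.57, 1.53], [-3.14, 3.14]. Speed limits (rad/s): [2.57, 2.57, 3.14, 3.14, 3.14, 3.14].

INTERFACE

Orientations are given as [roll, pitch, yaw] about the fixed x, y, z axes, in that order (R = Rz(yaw) Ry(pitch) Rx(roll)).
In Python, from workcell import robot, cams gives the robot as it stands. The module is installed in compiled form; this text tells all that it offers.
- The arm moves only by the tool drive_tool, never from a script. Its argument "moves" is a list of rows, each a list of 5 numbers: the shift along the tool's x, y, z in cm, then the turn about the tool's z in degrees, then the finger opening in cm, from 0 to 8.54. In form: [[tx, ty, tz, spin, fingers], ...]. A call has exactly 10 rows; each row is the pose to reach, as a shift and turn from the pose commanded when the call began, along the tool's axes at that moment; what a row does not reach only later rows make up. A row lasts 1/8 s, in which the tool goes at most 62.5 mm and 10.7 degrees, less where a joint would pass 70% of its speed; a pose out of reach is approached as far as the arm can. A call with a gripper value outside its range is refused whole. The fingers move at their own pace and stop on an object; "newtons" is the grip in N (left out, the last holds). Time passes only in rows, so rows that repeat a pose let the fingers close, or fill a call up. It gives the time, the measured TCP pose, the force, the opening and the grip force at its end, in the units of the state.
- robot.sense(): the state, without advancing time (a new reading comes with each control period).
- cams.grab_frame(name): name is "scene" or "side" or "wrist"; returns the picture (384x512x3 uint8, red, green, blue); there is no depth.
- cams.camera_params(name): a dict with "K" (3x3 intrinsics, pixels), "pose" (4x4, takes a point from camera to world coordinates). Camera axes: x right, y up, looking along -z (the intrinsics and any distortion apply to the point x, -y, -z); pixel columns grow to the right and rows downward; lengths in m; the calibration is good to about 2 mm. A picture is of the moment at which its call begins: read the wrist's pose just before it. camera_params takes no time and is no camera call; for the wrist camera it gives the pose at the moment of the call.
- robot.hand_in(): hands the job in; it is judged then, once.
The state is a dict: "time": time; "qpos": joint angles; "dq": joint speeds; "tau": joint torques, N m; "tcp_pos": TCP position; "eef_rot": TCP orientation; "contact_force": force on the tool from outside, world axes, zero at the start; "torque": the same for the moment, N m; "finger_gap": opening from 0.0 (shut) to 1.0 (fully open); "gripper_force": force on a finger pad.
Only numpy, scipy, OpenCV 4.12 (cv2) and the standard library are available. Lean on these libraries where they do the work, as an engineer would, in place of code of your own. Each camera call takes 0.05 s, during which the arm holds its last target. There are 200 camera calls.

## Working session

There is one attempt and no reset: what is moved stays moved. The work goes in short steps, Python scripts to look and compute and a tool call to move; the robot and the scene stay as the last step left them, time stands still between calls to the robot, and variables do not carry over. Pictures are saved under pics/ and viewed, at most 10 in all, crops included, and the job is handed in when it is done.

Besides the shell and the picture viewer there is one more tool, called after "Request:" as name([rows], argument=value, ...), one row to a line, values as JSON. drive_tool: Moves the arm, as the interface text tells. Its arguments: {"type":"object","properties":{"moves":{"type":"array"},"newtons":{"type":"number"}},"required":["moves"]}

```bash
mkdir -p pics; python3 - <<'E'
from workcell import robot,cams
import cv2,numpy as np
for n in ("scene","side"):
    cv2.imwrite(f"pics/{n}0.png",cams.grab_frame(n)[:,:,::-1])
    p=cams.camera_params(n);print(n,{k:np.round(v,4).tolist() if not isinstance(v,str) else v for k,v in p.items()})
s=robot.sense();print(s["time"],s["tcp_pos"],s["eef_rot"])
E
```

```text
scene {'K': [[405.6794, 0.0, 262.2767], [0.0, 405.6794, 188.7601], [0.0, 0.0, 1.0]], 'pose': [[-0.0295, -0.5372, 0.843, 1.4296], [0.9996, -0.0129, 0.0267, 0.0502], [-0.0035, 0.8434, 0.5373, 0.7495], [0.0, 0.0, 0.0, 1.0]]}
side {'K': [[365.6288, 0.0, 258.89], [0.0, 365.6288, 191.7578], [0.0, 0.0, 1.0]], 'pose': [[0.8547, 0.3565, -0.3775, 0.1066], [-0.5188, 0.6138, -0.595, -0.4814], [0.0196, 0.7044, 0.7096, 0.7513], [0.0, 0.0, 0.0, 1.0]]}
0.1 [0.22091566 0.58391364 0.23025444] [-3.13957533e+00 -2.25302658e-04  2.77978794e+00]
```

View pics/scene0.png

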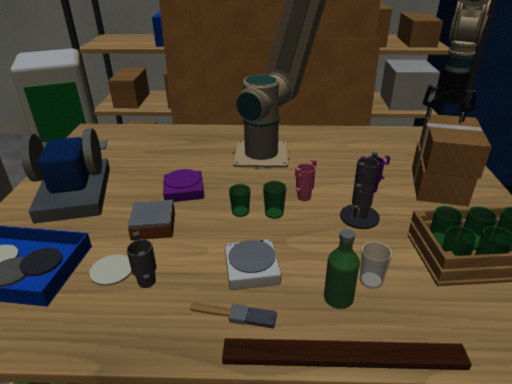

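View pics/side0.png

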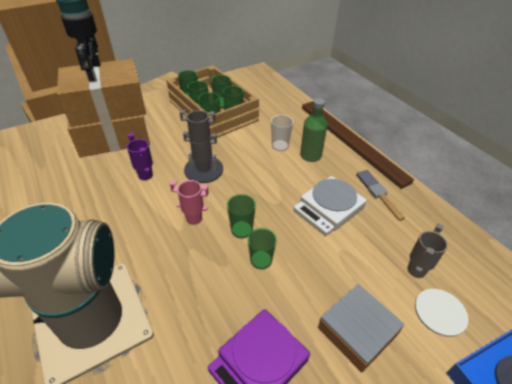

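```bash
python3 - <<'E'
import cv2,numpy as np
a=cv2.imread("pics/scene0.png");b=cv2.imread("pics/side0.png")
f=lambda i,x,y,w,h:cv2.resize(i[y:y+h,x:x+w],(400,h*400//w),interpolation=cv2.INTER_CUBIC)
g=lambda i:np.clip(i.astype(float)*1.6,0,255).astype(np.uint8)
A=np.hstack([f(g(a),325,140,80,100)[:300*2],f(g(b),160,95,80,100)])
cv2.imwrite("pics/c1.png",A)
B=np.hstack([f(a,212,226,80,70),f(b,285,165,90,79)[:350]])
cv2.imwrite("pics/c2.png",B)
E
```

```text
(no output)
```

View pics/c1.png

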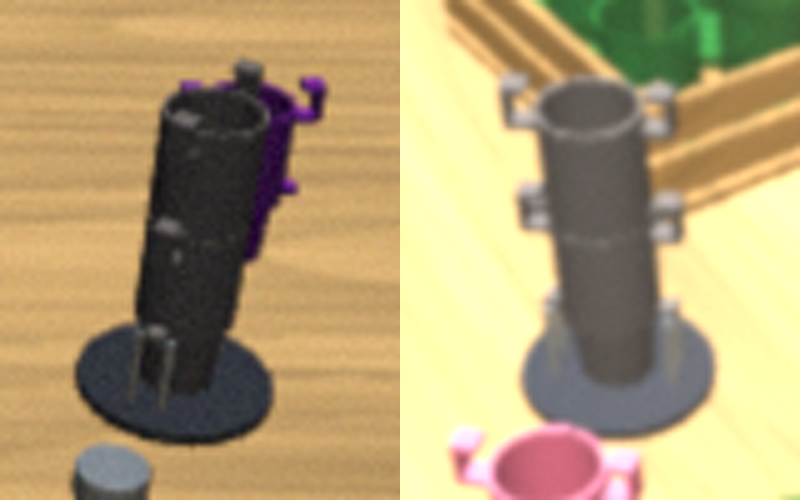

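View pics/c2.png

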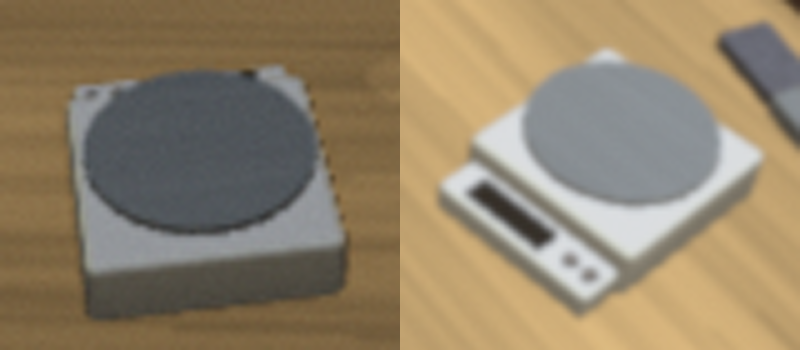

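```bash
cat > h.py <<'E'
from workcell import robot,cams
import numpy as np,cv2
def ray(n,uv,p=None):
    p=p or cams.camera_params(n);K=np.array(p["K"]);T=np.array(p["pose"])
    d=np.linalg.solve(K,[uv[0],uv[1],1.]);return T[:3,3],T[:3,:3]@[d[0],-d[1],-d[2]]
def atz(n,uv,z,p=None):
    o,d=ray(n,uv,p);return o+d*(z-o[2])/d[2]
def tri(*obs):
    A=0;b=0
    for n,uv in obs:
        o,d=ray(n,uv);d=d/np.linalg.norm(d);P=np.eye(3)-np.outer(d,d);A=A+P;b=b+P@o
    return np.linalg.solve(A,b)
E
python3 - <<'E'
from h import *
np.set_printoptions(precision=4,suppress=True)
for nm,a,b,z in (("rim",(368,162),(198.2,116.6),.195),("stand",(359.8,216),(203.8,169),.01),("pan",(252,256.4),(335,194.7),.055)):
    print(nm,atz("scene",a,z),atz("side",b,z),tri(("scene",a),("side",b)))
h1=atz("side",(182.6,111.6),.206);h2=atz("side",(212,113),.206);h3=atz("scene",(374.6,154),.206)
print(h1,h2,h3,np.linalg.norm(h1-h2),np.degrees(np.arctan2(*(h1-h2)[1::-1])))
E
```

```text
rim [0.4115 0.3178 0.195 ] [0.4091 0.3093 0.195 ] [0.4108 0.3167 0.1926]
stand [0.4175 0.3168 0.01  ] [0.4069 0.3073 0.01  ] [0.4098 0.3176 0.0028]
pan [ 0.6584 -0.0009  0.055 ] [ 0.6476 -0.0094  0.055 ] [ 0.6525 -0.003   0.0485]
[0.377  0.3356 0.206 ] [0.442  0.2911 0.206 ] [0.3832 0.3405 0.206 ] 0.07879190198644857 145.59711582170462
```

Request:
drive_tool([
  [-2,-1.5,-4,2,8.54],
  [-5,-3.5,-8,4,8.54],
  [-9,-6,-12,7,8.54],
  [-13,-9,-13,10,8.54],
  [-18,-12,-13,13.7,8.54],
  [-23,-15.5,-13,13.7,8.54],
  [-27.3,-18.4,-13,13.7,8.54],
  [-27.3,-18.4,-13,13.7,8.54],
  [-27.3,-18.4,-13,13.7,8.54],
  [-27.3,-18.4,-13,13.7,8.54],
])

```text
time: 1.35
tcp_pos: [0.4107, 0.3167, 0.3611]
eef_rot: [-3.141, -0.0, 2.542]
contact_force: [0.0, -0.5, 0.5]
finger_gap: 0.998
gripper_force: 0.0
```

```bash
python3 - <<'E'
from h import *
np.set_printoptions(precision=4,suppress=True)
p=cams.camera_params("wrist");s=robot.sense()
im=cams.grab_frame("wrist");cv2.imwrite("pics/w1.png",im[:,:,::-1])
import pickle;pickle.dump(p,open("w1.pkl","wb"))
print(p["K"],p["pose"],s["tcp_pos"],s["eef_rot"],s["time"],s["qpos"])
E
```

```text
[[322.1343   0.     255.2769]
 [  0.     322.1343 198.5803]
 [  0.       0.       1.    ]] [[ 0.5634 -0.784  -0.2607  0.3438]
 [ 0.8262  0.5347  0.1775  0.3628]
 [ 0.0003 -0.3154  0.949   0.5029]
 [ 0.      0.      0.      1.    ]] [0.4107 0.3167 0.3611] [-3.1413 -0.0005  2.5424] 1.35 [ 0.5321  0.0458 -0.0302  1.4953  0.0003  1.1313]
```

View pics/w1.png

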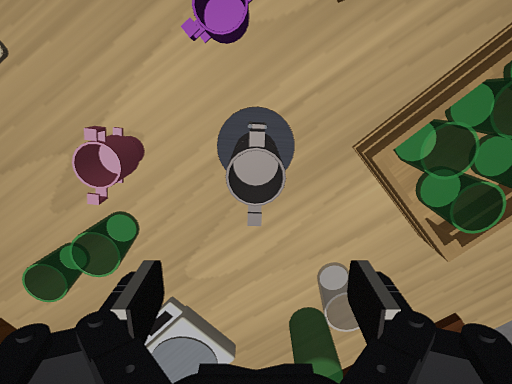

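The wrist picture shows the stack: rim centre about (256,176), its hooks at (258,130) and (255,218), stand ellipse centre about (256,145); pan low left near (183,365).

```bash
python3 - <<'E'
from h import *
import pickle;p=pickle.load(open("w1.pkl","rb"))
np.set_printoptions(precision=4,suppress=True)
im=cv2.imread("pics/w1.png")
print("rim",atz("wrist",(256,176),.195,p),"r",np.linalg.norm(atz("wrist",(227,176),.195,p)-atz("wrist",(285,176),.195,p)))
print("stand",atz("wrist",(256,145),.01,p),"w",np.linalg.norm(atz("wrist",(217.5,145),.01,p)-atz("wrist",(294.5,145),.01,p)))
a=atz("wrist",(258,129),.206,p);b=atz("wrist",(254.5,217),.206,p);d=a-b
print(a,b,(a+b)/2,np.linalg.norm(d),np.degrees(np.arctan2(d[1],d[0])))
print("pan",atz("wrist",(183,365),.055,p))
big=cv2.resize(im[95:235,200:310],(550,700)[::1],interpolation=cv2.INTER_CUBIC)[:600]
cv2.imwrite("pics/w1c.png",cv2.convertScaleAbs(cv2.resize(im[100:235,205:305],(440,594),interpolation=cv2.INTER_CUBIC),alpha=1.3))
E
```

```text
rim [0.4094 0.319  0.195 ] r 0.05707960743140755
stand [0.4085 0.3201 0.01  ] w 0.1176394302017895
[0.3718 0.3467 0.206 ] [0.4407 0.2958 0.206 ] [0.4063 0.3213 0.206 ] 0.08570750270249888 143.54499086139313
pan [ 0.651  -0.0013  0.055 ]
```

View pics/w1c.png

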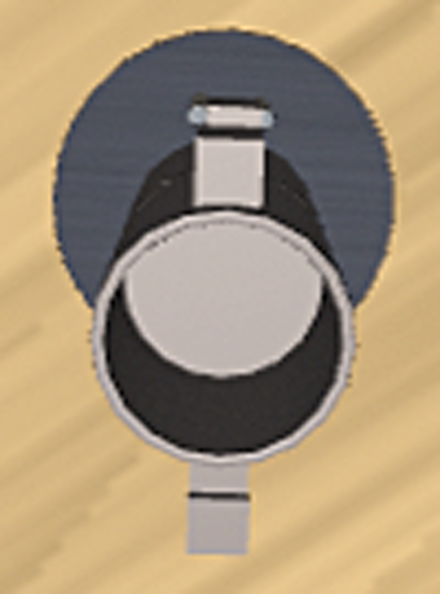

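Request:
drive_tool([
  [0.3,0.13,2,1.3,8.54],
  [0.3,0.13,5,1.3,8.54],
  [0.3,0.13,8,1.3,8.54],
  [0.3,0.13,11,1.3,8.54],
  [0.3,0.13,14,1.3,8.54],
  [0.3,0.13,16.5,1.3,8.54],
  [0.3,0.13,18.5,1.3,8.54],
  [0.3,0.13,20.2,1.3,8.54],
  [0.3,0.13,21.5,1.3,8.54],
  [0.3,0.13,21.5,1.3,8.54],
])

```text
time: 2.65
tcp_pos: [0.4089, 0.3184, 0.1453]
eef_rot: [-3.14, -0.001, 2.519]
contact_force: [-0.6, -0.6, 1.3]
finger_gap: 0.999
gripper_force: 0.0
```

Request:
drive_tool([
  [0,0,0,0,7],
  [0,0,0,0,6.5],
  [0,0,0,0,6.2],
  [0,0,0,0,5.8],
  [0,0,0,0,5.5],
  [0,0,0,0,5.5],
  [0,0,0,0,5.5],
  [0,0,0,0,5.5],
  [0,0,0,0,5.5],
  [0,0,0,0,5.5],
], newtons=40)

```text
time: 3.9
tcp_pos: [0.4101, 0.3186, 0.1473]
eef_rot: [3.141, 0.001, 2.518]
contact_force: [-1.0, -1.8, 5.1]
finger_gap: 0.706
gripper_force: 43.0
```

Request:
drive_tool([
  [0,0,-0.1,-4,5.5],
  [0,0,-0.1,-10,5.5],
  [0,0,-0.1,-17,5.5],
  [0,0,-0.1,-25,5.5],
  [0,0,-0.1,-33,5.5],
  [0,0,-0.1,-41,5.5],
  [0,0,-0.1,-49,5.5],
  [0,0,-0.1,-57,5.5],
  [0,0,-0.1,-65,5.5],
  [0,0,-0.1,-70,5.5],
])

```text
time: 5.15
tcp_pos: [0.4099, 0.3186, 0.1473]
eef_rot: [-3.142, 0.0, -2.54]
contact_force: [-0.7, -0.2, 0.9]
finger_gap: 0.706
gripper_force: 43.4
```

Request:
drive_tool([
  [0,0,-0.2,-8,5.5],
  [0,0,-0.5,-15,5.5],
  [0,0,-1,-20,5.5],
  [0,0,-1.7,-20,5.5],
  [0,0,-2.5,-20,5.5],
  [0,0,-3.5,-20,5.5],
  [0,0,-4.5,-20,5.5],
  [0,0,-5.5,-20,5.5],
  [0,0,-6.5,-20,5.5],
  [0,0,-7.5,-20,5.5],
])

```text
time: 6.4
tcp_pos: [0.4097, 0.3186, 0.2231]
eef_rot: [-3.142, 0.0, -2.194]
contact_force: [1.2, -0.0, -0.7]
finger_gap: 0.705
gripper_force: 43.4
```

```bash
python3 - <<'E'
from h import *
s=robot.sense();print(s["time"],s["contact_force"],s["torque"],s["finger_gap"],s["tcp_pos"],s["eef_rot"])
a=cams.grab_frame("scene")[100:240,290:420,::-1];b=cams.grab_frame("side")[60:200,140:270,::-1]
cv2.imwrite("pics/l1.png",cv2.convertScaleAbs(cv2.resize(np.hstack([a,b]),(780,420),interpolation=cv2.INTER_CUBIC),alpha=1.5))
E
```

```text
6.4 [ 1.18566961 -0.0190468  -0.70806446] [-0.01576029  0.00747822 -0.04660617] 0.7053847952663951 [0.40972177 0.3186076  0.22307385] [-3.14153971e+00  1.82024206e-04 -2.19443939e+00]
```

View pics/l1.png

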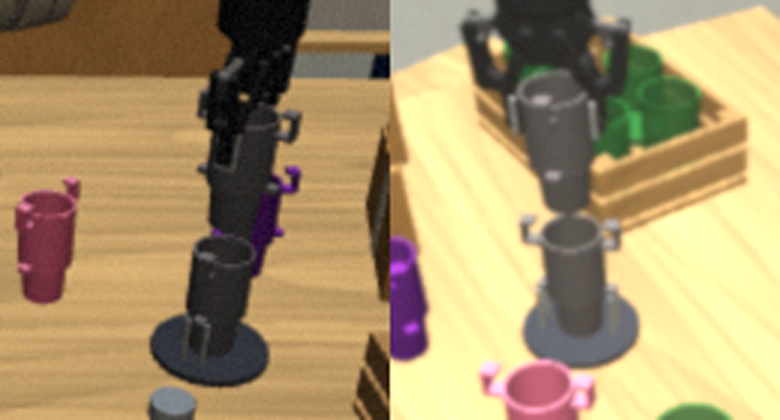

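The upper pot hangs free (scene crop, near (240,170)) and the lower one still stands in its stand. Next I lift it and carry it to beside the scale for a wrist look.

Request:
drive_tool([
  [0,-0.5,-3,0,5.5],
  [0,-2,-7,0,5.5],
  [0,-5,-11,0,5.5],
  [0.2,-9.5,-13.7,0,5.5],
  [0.5,-14.5,-13.7,0,5.5],
  [0.9,-19.5,-13.7,0,5.5],
  [1.2,-24.5,-13.7,0,5.5],
  [1.5,-29.5,-13.7,0,5.5],
  [1.8,-34.5,-13.7,0,5.5],
  [1.9,-38.3,-13.7,0,5.5],
])

```text
time: 7.75
tcp_pos: [0.7108, 0.0778, 0.3582]
eef_rot: [3.141, -0.001, -2.196]
contact_force: [-0.7, 0.3, -2.0]
finger_gap: 0.7
gripper_force: 43.9
```

```bash
python3 - <<'E'
from h import *
import pickle
cams.grab_frame("side");cams.grab_frame("side")
np.set_printoptions(precision=4,suppress=True)
p=cams.camera_params("wrist");s=robot.sense();im=cams.grab_frame("wrist")
pickle.dump(p,open("w2.pkl","wb"));cv2.imwrite("pics/w2.png",im[:,:,::-1])
print(s["time"],s["tcp_pos"],s["eef_rot"],s["finger_gap"],s["qpos"])
T=p["pose"];q=T[:3,:3].T@(np.array([.652,-.002,.055])-T[:3,3]);print(p["K"]@[q[0]/-q[2],-q[1]/-q[2],1])
E
```

```text
7.85 [0.7121 0.0764 0.3567] [ 3.1412 -0.0017 -2.1981] 0.7054316390694867 [ 0.0171  0.421   0.4325  1.5837 -0.0011 -0.9264]
[257.1793  77.0664   1.    ]
```

View pics/w2.png

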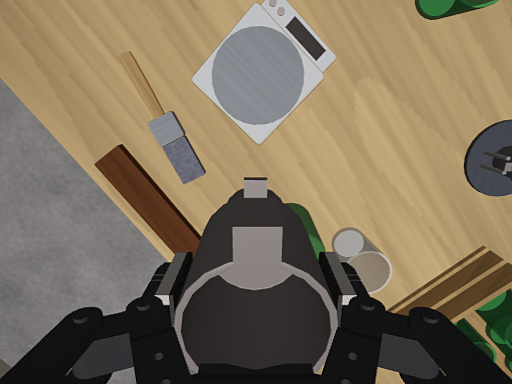

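```bash
python3 - <<'E'
from h import *
import pickle
np.set_printoptions(precision=4,suppress=True)
p=pickle.load(open("w2.pkl","rb"));im=cv2.imread("pics/w2.png")
m=np.zeros(im.shape[:2],np.uint8)
hsv=cv2.cvtColor(im,cv2.COLOR_BGR2LAB).astype(int)
c=hsv[60:90,240:275].reshape(-1,3).mean(0);print(c)
m=((np.abs(hsv[...,0]-c[0])<28)&(np.abs(hsv[...,1:]-c[1:]).max(2)<9)).astype(np.uint8)
m=cv2.morphologyEx(m,cv2.MORPH_OPEN,np.ones((5,5)))
n,l,st,ce=cv2.connectedComponentsWithStats(m);k=l[76,258];print(st[k],ce[k])
ct=max(cv2.findContours((l==k).astype(np.uint8),0,1)[0],key=len)
h=cv2.convexHull(ct).reshape(-1,2)
print(cv2.fitEllipse(h))
w=np.array([atz("wrist",u,.055,p)[:2] for u in h.astype(float)])
print(cv2.minEnclosingCircle(w.astype(np.float32)), atz("wrist",cv2.fitEllipse(h)[0],.055,p))
s=robot.sense();T=np.array([np.cos(s["eef_rot"][2]),np.sin(s["eef_rot"][2])])
d=np.array(cv2.minEnclosingCircle(w.astype(np.float32))[0])-s["tcp_pos"][:2]
print(s["tcp_pos"],s["time"],"tx,ty cm",100*d@T,100*d@[T[1],-T[0]])
E
```

```text
[146.5076 127.6    124.5248]
[ 212   26   92   99 7166] [257.471   74.9062]
((257.4688415527344, 74.90032958984375), (92.20911407470703, 98.71881103515625), 0.6159530878067017)
((0.6518136858940125, -0.0017862948589026928), 0.05979269742965698) [ 0.6502 -0.0039  0.055 ]
[0.7105 0.0779 0.3572] 7.9 tx,ty cm 9.897722093884642 0.08208802258161882
```

Request:
drive_tool([
  [2,0,0,0,5.5],
  [5,0.1,0,0,5.5],
  [8,0.1,1,0,5.5],
  [9.9,0.1,3,0,5.5],
  [9.9,0.1,6,0,5.5],
  [9.9,0.1,9,0,5.5],
  [9.9,0.1,12,0,5.5],
  [9.9,0.1,15,0,5.5],
  [9.9,0.1,17.5,0,5.5],
  [9.9,0.1,19,0,5.5],
])

```text
time: 9.15
tcp_pos: [0.6492, 0.0008, 0.1678]
eef_rot: [3.139, -0.001, -2.193]
contact_force: [0.0, 0.2, -0.9]
finger_gap: 0.701
gripper_force: 44.1
```

Request:
drive_tool([
  [0,0,0,0,5.5],
  [0,0,0.7,0,5.5],
  [0,0,1.4,0,5.5],
  [0,0,2,0,5.5],
  [0,0,2.6,0,5.5],
  [0,0,3.1,0,5.5],
  [0,0,3.5,0,5.5],
  [0,0,3.8,0,5.5],
  [0,0,4,0,5.5],
  [0,0,4,0,5.5],
])

```text
time: 10.4
tcp_pos: [0.6508, -0.0003, 0.1292]
eef_rot: [3.141, -0.0, -2.194]
contact_force: [-0.1, -0.1, -1.0]
finger_gap: 0.704
gripper_force: 44.1
```

```bash
python3 - <<'E'
from h import *
s=robot.sense();print(s["time"],s["contact_force"],s["tcp_pos"],s["eef_rot"])
a=cams.grab_frame("scene")[170:310,190:320,::-1];b=cams.grab_frame("side")[110:250,270:400,::-1]
cv2.imwrite("pics/p1.png",cv2.convertScaleAbs(cv2.resize(np.hstack([a,b]),(780,420),interpolation=cv2.INTER_CUBIC),alpha=1.5))
E
```

```text
10.4 [-0.06602476 -0.12295228 -0.99882796] [ 6.50815845e-01 -2.61934231e-04  1.29236572e-01] [ 3.14144297e+00 -7.19672377e-05 -2.19438913e+00]
```

View pics/p1.png

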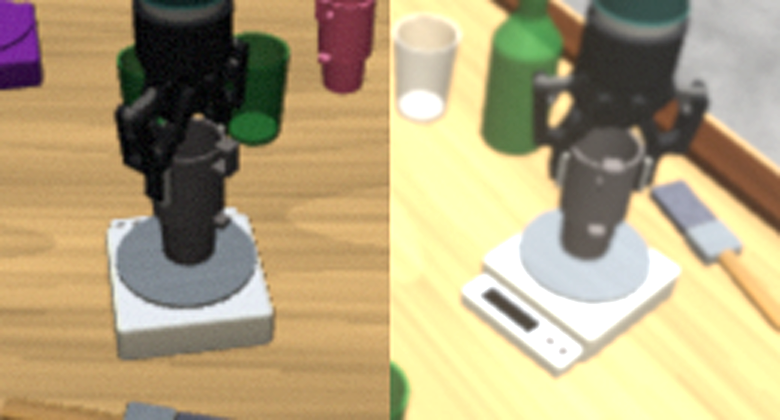

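The pot hangs about 7 mm over the pan (scene crop: base near (188,250), pan centre (187,262)). I lower it gently.

Request:
drive_tool([
  [0,-0.1,0.1,0,5.5],
  [0.1,-0.15,0.2,0,5.5],
  [0.1,-0.15,0.3,0,5.5],
  [0.1,-0.15,0.4,0,5.5],
  [0.1,-0.15,0.45,0,5.5],
  [0.1,-0.15,0.5,0,5.5],
  [0.1,-0.15,0.55,0,5.5],
  [0.1,-0.15,0.6,0,5.5],
  [0.1,-0.15,0.6,0,5.5],
  [0.1,-0.15,0.6,0,5.5],
])

```text
time: 11.75
tcp_pos: [0.6515, -0.002, 0.1233]
eef_rot: [-3.142, 0.0, -2.194]
contact_force: [0.2, -0.4, -1.1]
finger_gap: 0.703
gripper_force: 44.1
```

Request:
drive_tool([
  [0,0,0.03,0,5.5],
  [0,0,0.06,0,5.5],
  [0,0,0.09,0,5.5],
  [0,0,0.12,0,5.5],
  [0,0,0.15,0,5.5],
  [0,0,0.18,0,5.5],
  [0,0,0.2,0,5.5],
  [0,0,0.2,0,5.5],
  [0,0,0.2,0,5.5],
  [0,0,0.2,0,5.5],
])

```text
time: 13.0
tcp_pos: [0.6517, -0.0019, 0.1223]
eef_rot: [-3.141, 0.001, -2.194]
contact_force: [-2.1, -0.1, 5.6]
finger_gap: 0.703
gripper_force: 44.5
```

Contact felt; now I let go.

Request:
drive_tool([
  [0,0,0,0,6],
  [0,0,0,0,6.1],
  [0,0,0,0,6.2],
  [0,0,0,0,6.4],
  [0,0,0,0,6.7],
  [0,0,0,0,7.2],
  [0,0,0,0,7.8],
  [0,0,0,0,8.54],
  [0,0,0,0,8.54],
  [0,0,0,0,8.54],
], newtons=20)

```text
time: 14.25
tcp_pos: [0.6515, -0.002, 0.1214]
eef_rot: [-3.142, 0.0, -2.194]
contact_force: [0.3, 0.0, -0.0]
finger_gap: 0.999
gripper_force: 0.0
```

Request:
drive_tool([
  [0,0,-0.5,0,8.54],
  [0,0,-1.5,0,8.54],
  [0,0,-3,0,8.54],
  [0,0,-5,0,8.54],
  [0,0,-7.5,0,8.54],
  [0,0,-10,0,8.54],
  [0,0,-13,0,8.54],
  [0,0,-16,0,8.54],
  [0,0,-19,0,8.54],
  [0,0,-20,0,8.54],
])

```text
time: 15.5
tcp_pos: [0.6527, -0.0021, 0.3252]
eef_rot: [-3.137, 0.003, -2.194]
contact_force: [1.7, 0.4, -0.2]
finger_gap: 0.998
gripper_force: 0.0
```

```bash
python3 - <<'E'
from h import *
s=robot.sense();print(s["time"],s["contact_force"],s["tcp_pos"],s["finger_gap"])
a=cams.grab_frame("scene")[140:310,190:400,::-1];b=cams.grab_frame("side")[90:260,160:370,::-1]
cv2.imwrite("pics/p2.png",cv2.convertScaleAbs(cv2.resize(np.hstack([a,b]),(800,324),interpolation=cv2.INTER_CUBIC),alpha=1.5))
E
```

```text
15.5 [ 1.6882932   0.38630373 -0.21397765] [ 0.65272271 -0.00205802  0.32516184] 0.998253235164999
```

View pics/p2.png

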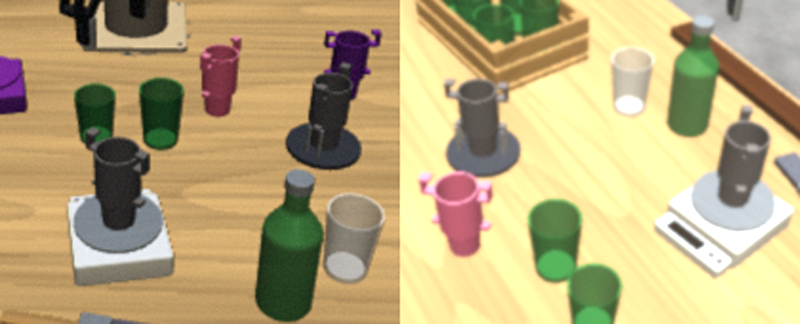

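The pot stands upright in the middle of the pan (base at about (118,222) in the scene crop). The lower pot is still in its stand, and the gripper is clear.

```bash
python3 -c "
from workcell import robot
print(robot.hand_in())"
```

```text
the job is handed in; nothing more can be done
None
```

The upper pot was twisted free of the stack and set upright in the middle of the scale's pan; the lower pot is still in its stand, and the job was handed in at about 16 s.

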